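Run a fingertip round the sprung seats of a specimen holder

TASK

Check that the four resin mounts in the round specimen holder float freely on their sprung seats: with the fingertips, touch the tops of the mounts one after another, starting with the one next clockwise (seen from above) from the empty seat and going on clockwise round the holder to the last. Push each down lightly until its seat clearly gives for a moment, and let it spring back up before you touch the next; leave the empty seat alone. Only touch: no mount is pinched, lifted or pressed hard, and the spare mount on the bench and the brass weight stay where they are.

Things in the scene. Friction and masses are not known exactly. Their poses are not given: they have to be found in the camera images.
- holder: round aluminium specimen holder, 112 mm across, fixed. Origin: centre of the underside, z up. Five sprung seats (round cups, 37 mm across, floor 37 mm and rim 43 mm above the origin) form a regular pentagon, centres 36 mm from the middle, 42 mm apart. The empty one lies towards the holder's -x; the other four carry resin mounts. It may be turned any way; its short pedestal sets the origin 2 to 26 mm above the bench.
- video_microscope: tall fixed microscope right of the holder (-y): keep clear of it. Origin: centre of its foot (200 x 240 mm, 60 mm high). Above the foot upright optics and a 150 mm wide ring lamp, 0.2 m above the bench, reach up to 0.46 m. On the holder's other side a monitor's lower edge is about 0.1 m behind and left of it, 0.1 m above the bench: come in from above, from the robot's side.
- mount_1: pale translucent resin mount (flat-topped disc, 30 mm diameter, 18 mm tall, 16 g), loose in its sprung seat; the next place clockwise (seen from above) from the empty seat: the first to touch. Origin: centre of its underside, z up; its top is 18 mm above that and stands 12 mm above the rim of its seat.
- seat_1 (a joint): travel of the sprung seat under mount_1, m: 0 = up at rest, grows downward to 0.010 at its stop. It begins to give at about 1 N; 3 mm takes about 2.5 N, the full 10 mm about 6 N. It springs back when let go.
- mount_2: pale translucent resin mount (flat-topped disc, 30 mm diameter, 18 mm tall, 16 g), loose in its sprung seat; second place clockwise from the empty seat. Origin: centre of its underside, z up; its top is 18 mm above that and stands 12 mm above the rim of its seat.
- seat_2 (a joint): travel of the sprung seat under mount_2, m: 0 = up at rest, grows downward to 0.010 at its stop. It begins to give at about 1 N; 3 mm takes about 2.5 N, the full 10 mm about 6 N. It springs back when let go.
- mount_3: pale translucent resin mount (flat-topped disc, 30 mm diameter, 18 mm tall, 16 g), loose in its sprung seat; third place clockwise from the empty seat. Origin: centre of its underside, z up; its top is 18 mm above that and stands 12 mm above the rim of its seat.
- seat_3 (a joint): travel of the sprung seat under mount_3, m: 0 = up at rest, grows downward to 0.010 at its stop. It begins to give at about 1 N; 3 mm takes about 2.5 N, the full 10 mm about 6 N. It springs back when let go.
- mount_4: pale translucent resin mount (flat-topped disc, 30 mm diameter, 18 mm tall, 16 g), loose in its sprung seat; fourth and last place clockwise from the empty seat. Origin: centre of its underside, z up; its top is 18 mm above that and stands 12 mm above the rim of its seat.
- seat_4 (a joint): travel of the sprung seat under mount_4, m: 0 = up at rest, grows downward to 0.010 at its stop. It begins to give at about 1 N; 3 mm takes about 2.5 N, the full 10 mm about 6 N. It springs back when let go.
- place_0 (a point): middle of the cup floor of the empty seat, 37 mm above the holder's origin; the cup rim stands 6 mm higher.
- seat_0 (a joint): travel of the empty sprung seat, m: 0 = up, 0.010 = fully down; same spring as the others.
- spare_mount: a fifth pale translucent resin mount, 30 mm diameter, 18 mm tall, that stands on the bench outside the holder: leave it alone. Origin: centre of its underside.
- brass_weight: brass weight with a knob, 34 mm diameter, 47 mm tall, on the mouse mat: leave it alone. Origin: centre of its underside.
Mind the look-alikes: they are no part of the job. What is shaped like the mount_2 but brown is not meant.

How it is judged:
By the outcome, as a careful person would: the job done as asked, in the order asked, and still so for the second after the job is handed in, with the robot touching nothing.
It also fails if it takes over 45 s, if anything falls off the work surface, if the arm or the gripper's body presses on something with over 40 N, if the wrist force passes 120 N, or if a joint passes its speed limit or range.

ROBOT

A 7-joint arm with a two-finger parallel gripper is mounted at the origin on a cart in front of the work surface, level with it; the furniture and walls round the work are solid. World frame = base frame: x ahead of the robot, y to its left, z up, the work surface at z = 0. Lengths are in mm, angles in rad, forces in N, time in s.
With the tool pointing down it reaches from about 350 to 900 mm from the base axis. Payload 19.9 kg.
Tool frame: the origin (TCP) lies at the very end of the fingers, on their centre line; the grasp point (between the pads) lies 19 mm behind it; x points along the fingers, y is the direction in which the jaws open and shut, and the axes are right-handed (so a half turn about x gives the same grasp; the last joint's range is limited). The gripper opens to 85 mm and grips with 20 to 120 N. Pads are 22 mm wide; open, the fingers measure 114 mm over their backs; the gripper's body (76 mm by 85 mm) begins 54 mm behind the grasp point. The pads swing forward as they close: fully open they stand 13 mm farther back than shut.
Start: joints at [1.246, 0.417, -0.01, 1.614, 0.005, 1.111, -0.053], TCP at [174.397, -600.153, 197.16] pointing down, gripper open.
Joint ranges: [-2.81, 2.81], [-0.39, 2.02], [-1.27, 1.25], [0.06, 2.57], [-1.19, 4.33], [0.19, 2], [-2.82, 2.82]. Speed limits (rad/s): [1.89, 1.89, 2.39, 2.39, 3.01, 3.01, 3.01].

INTERFACE

Orientations are given as a 3x3 rotation matrix whose columns are the frame's x, y, z axes.
In Python, from rig import telemetry, imaging, r gives the robot as it stands. The module is installed in compiled form; this text tells all that it offers.
- The arm moves only by the tool apply_moves, never from a script. Its argument "motion" is a list that holds one entry, the list of rows, each a list of 7 numbers: the shift along the tool's x, y, z in cm, then the turn, a rotation vector about the tool's x, y, z in rad, then the opening, from -1 (shut) to 1 (fully open), so that 0 is half open. In form: [[[tx, ty, tz, rx, ry, rz, hand], ...]]. A call has exactly 8 rows; each row shifts and turns the pose as measured when the row begins, along the tool's axes as they then stand; what a row does not reach is not made up. A row lasts 1/12 s, in which the tool goes at most 41.7 mm and 7.16 degrees, less where a joint would pass 70% of its speed; a pose out of reach is approached as far as the arm can. A call with a gripper value outside its range is refused whole. The fingers move at their own pace and stop on an object; the grip force is fixed at half the most. Time passes only in rows, so rows that do not move let the fingers close, or fill a call up. It gives the time, the measured TCP pose, the force and the opening at its end, in the units of the state.
- telemetry.get_state(): the state, without advancing time (a new reading comes with each control period).
- imaging.capture(name): name is "side" or "top"; returns a dict with "pixels" (420x560x3 uint8, red, green, blue), "mtx" (3x3 intrinsics, pixels), "dist_coeffs" ([k1, k2, p1, p2, k3] as OpenCV has them; the pictures are not rectified), "origin" and "attitude" of the camera in the world. Camera axes: x right, y down, z forward; pixel columns grow to the right and rows downward; lengths in mm; the calibration is good to about 2 mm. A picture is of the moment at which its call begins. There is no depth.
- r.job_done(): hands the job in, once; it reports no verdict.
The state is a dict: "time": time; "q": joint angles; "dq": joint speeds; "joint_torque": joint torques, N m; "tcp_pos": TCP position; "tool_rot": TCP orientation; "force": force on the tool from outside, world axes, zero at the start; "moment": the same for the moment, N m; "gripper_width": opening from 0.0 (shut) to 1.0 (fully open).
Only numpy, scipy, OpenCV 4.12 (cv2) and the standard library are available. Lean on these libraries where they do the work, as an engineer would, in place of code of your own. Each camera call takes 0.05 s, during which the arm holds its last target. There are 200 camera calls.

## Working session

There is one attempt and no reset: what is moved stays moved. The work goes in short steps, Python scripts to look and compute and a tool call to move; the robot and the scene stay as the last step left them, time stands still between calls to the robot, and variables do not carry over. Pictures are saved under pics/ and viewed, about 8 in all and at most 12, crops included, and the job is handed in when it is done.

Besides the shell and the picture viewer there is one more tool, called after "Emit:" as name(argument=value, ...) on one line, values as JSON. apply_moves: Moves the arm, as the interface text tells. Its arguments: {"type":"object","properties":{"motion":{"type":"array"}},"required":["motion"]}

```bash
mkdir -p pics; python3 - <<'E'
from rig import telemetry, imaging, r
import cv2,pickle
s=telemetry.get_state()
print(s['time'],s['tcp_pos'],s['tool_rot'],s['force'],s['gripper_width'])
for n in('side','top'):
    c=imaging.capture(n);pickle.dump(c,open(n+'.pkl','wb'));print(n,c['mtx'],c['origin'],c['attitude'],c['dist_coeffs'])
    cv2.imwrite(f'pics/{n}0.png',c['pixels'][:,:,::-1])
E
```

```text
0.0 [ 174.26743426 -599.80920065  196.57406787] [[-4.21042748e-04  2.79056545e-01 -9.60274579e-01]
 [ 1.12523552e-03 -9.60273924e-01 -2.79056848e-01]
 [-9.99999278e-01 -1.19802993e-03  9.03120351e-05]] [0.23287545 0.10311011 0.04911953] 0.9943117304549223
side [[426.62122509   0.         276.91436266]
 [  0.         426.62122509 204.6549557 ]
 [  0.           0.           1.        ]] [ 326.50102404 -741.41532047  431.63800748] [[ 0.95978782 -0.10910142  0.25865849]
 [-0.28021708 -0.42781426  0.85933308]
 [ 0.01690333 -0.89725796 -0.441183  ]] [-0.02924471  0.          0.          0.          0.        ]
top [[461.47143468   0.         281.25834068]
 [  0.         461.47143468 209.30537624]
 [  0.           0.           1.        ]] [425.9362745    7.23401163 920.1433467 ] [[ 0.0286646  -0.98639029  0.16190288]
 [-0.99945035 -0.02558371  0.0210825 ]
 [-0.01665349 -0.16241822 -0.98658146]] [0.04158719 0.         0.         0.         0.        ]
```

View pics/side0.png

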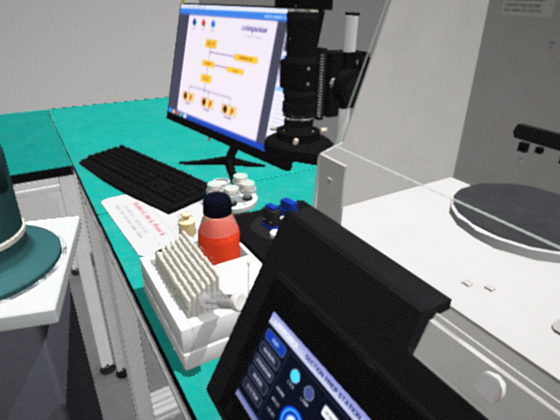

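View pics/top0.png

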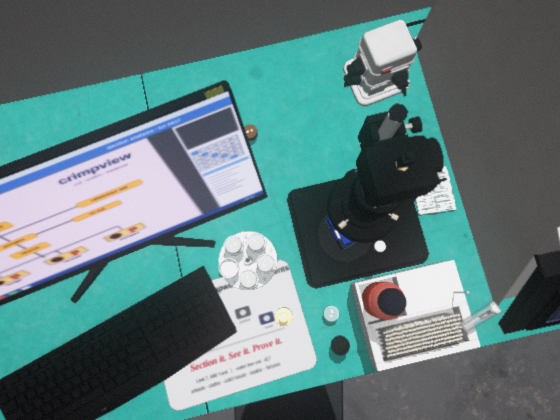

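The side view shows the holder at about (232,190). In the top view the holder is at (247,262), the microscope is right of it, the spare mount is at (331,314) and the weight at (284,316). I'll enlarge both.

```bash
cat > h.py <<'E'
import numpy as np,cv2,pickle
def ray(c,p):
    u=cv2.undistortPoints(np.array([[p]],float),c['mtx'],np.array(c['dist_coeffs']))[0,0]
    return c['attitude']@np.array([u[0],u[1],1.])
def onz(c,p,z):
    d=ray(c,p);o=np.array(c['origin']);return o+d*(z-o[2])/d[2]
def proj(c,P):
    R=np.array(c['attitude']);X=(np.array(P,float)-c['origin'])@R
    return cv2.projectPoints(X.reshape(-1,1,3),np.zeros(3),np.zeros(3),c['mtx'],np.array(c['dist_coeffs']))[0].reshape(-1,2)
E
python3 - <<'E'
from h import *
t=pickle.load(open('top.pkl','rb'));s=pickle.load(open('side.pkl','rb'))
a=cv2.resize(t['pixels'][222:302,207:287],None,fx=7,fy=7,interpolation=cv2.INTER_CUBIC)
b=cv2.resize(s['pixels'][165:220,195:270],None,fx=7,fy=7,interpolation=cv2.INTER_CUBIC)
cv2.imwrite('pics/ct.png',a[:,:,::-1]);cv2.imwrite('pics/cs.png',b[:,:,::-1])
E
```

```text
(no output)
```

View pics/ct.png

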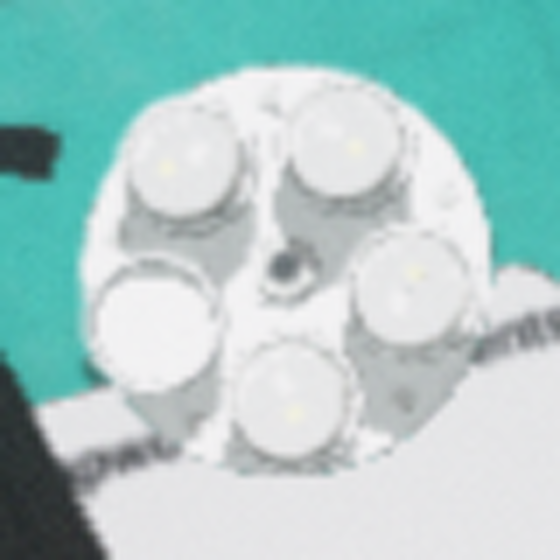

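View pics/cs.png

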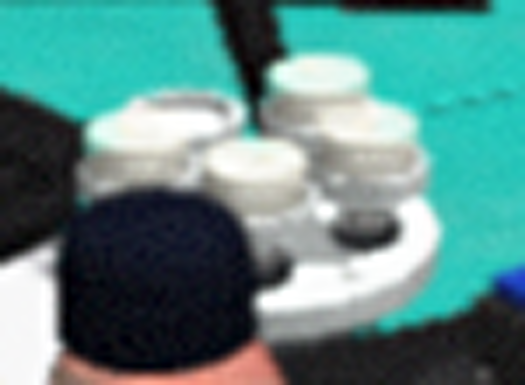

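The top crop shows the empty seat on the left at (155,330). Clockwise from it the mounts are at (183,160), (345,142), (412,290) and (292,400). The side crop agrees: the empty cup is back-left at (190,110), and the mount tops are at (318,77), (365,127), (255,160) and (135,130). Next I'll fit the holder's pose.

```bash
cat > fit.py <<'E'
from h import *
from scipy.optimize import least_squares
t=pickle.load(open('top.pkl','rb'));s=pickle.load(open('side.pkl','rb'))
T=np.array([[155,330],[183,160],[345,142],[412,290],[292,400]])/7+[207,222]-.43
S=np.array([[190,108],[318,77],[365,127],[255,160],[135,130]])/7+[195,165]-.43
# order in side: 1..4 clockwise -> assign by model
def pts(v):
    a=v[3]+np.pi-np.arange(5)*2*np.pi/5
    return np.c_[v[0]+36*np.cos(a),v[1]+36*np.sin(a),v[2]+np.array([43,55,55,55,55])]
f=lambda v:np.r_[(proj(t,pts(v))-T).ravel(),(proj(s,pts(v))-S).ravel()]
c=onz(t,T.mean(0),65)
r0=min((least_squares(f,[c[0],c[1],10,y]) for y in np.arange(0,6.3,.5)),key=lambda r:r.cost)
print(r0.x,r0.fun.round(1));print(pts(r0.x).round(1))
print('tri z only top',[onz(t,p,z).round(1) for p,z in zip(T,pts(r0.x)[:,2])])
E
python3 fit.py
```

```text
[471.24401614  86.74770564  20.9781393    5.17262623] [ 0.1 -1.2  0.2 -0.   0.  -0.2 -0.  -0.3 -0.1  0.  -1.2  0.8 -0.3 -0.4
 -0.1 -0.5 -0.4  0.1  0.1  0.1]
[[455.3 119.   64. ]
 [497.  111.9  76. ]
 [503.1  70.1  76. ]
 [465.2  51.3  76. ]
 [435.6  81.5  76. ]]
tri z only top [array([453. , 119.2,  64. ]), array([496.9, 112.4,  76. ]), array([502.8,  70.1,  76. ]), array([464.8,  51.2,  76. ]), array([435.7,  81.3,  76. ])]
```

The fit residuals are about 1 px, and the holder origin height of 21 mm lies within 2–26. Before moving I'll check the obstacles near the path.

```bash
python3 - <<'E'
from h import *
t=pickle.load(open('top.pkl','rb'));s=pickle.load(open('side.pkl','rb'))
for n,p,z in [('foot FL',(302,288),60),('foot FR',(428,257),60),('foot BL',(290,190),60),('mon near',(266,197),100),('mon near',(266,197),150),('box FL',(370,372),60),('box BL',(355,280),60),('bottle',(388,303),120),('spare',(331,314),9),('weight',(284,316),40)]:
    print(n,onz(t,p,z).round())
# touchscreen corner candidates: top-view point at heights, projected in side view
for p in [(500,327),(532,260)]:
  for z in (0,100,200,300,350): 
    P=onz(t,p,z);print(p,P.round(),proj(s,P).round())
for p in [(310,205),(210,395),(450,300)]:
  print(p,[ (s['origin']+ray(s,p)*k).round().tolist() for k in (100,200,300)])
E
```

```text
foot FL [422. -17.  60.]
foot FR [ 485. -247.   60.]
foot BL [605.  10.  60.]
mon near [582.  53. 100.]
mon near [573.  50. 150.]
box FL [ 280. -140.   60.]
box BL [ 439. -113.   60.]
bottle [ 402. -160.  120.]
spare [374. -75.   9.]
weight [370.  15.  40.]
(500, 327) [ 361. -396.    0.] [[216. 406.]]
(500, 327) [ 368. -352.  100.] [[212. 314.]]
(500, 327) [ 375. -308.  200.] [[208. 220.]]
(500, 327) [ 382. -264.  300.] [[204. 123.]]
(500, 327) [ 386. -243.  350.] [[202.  75.]]
(532, 260) [ 490. -463.    0.] [[341. 429.]]
(532, 260) [ 483. -412.  100.] [[324. 331.]]
(532, 260) [ 476. -361.  200.] [[307. 231.]]
(532, 260) [ 469. -310.  300.] [[289. 130.]]
(532, 260) [ 465. -284.  350.] [[280.  79.]]
(310, 205) [[360.0, -658.0, 388.0], [393.0, -574.0, 344.0], [426.0, -490.0, 299.0]]
(210, 395) [[332.0, -670.0, 347.0], [338.0, -599.0, 262.0], [344.0, -528.0, 178.0]]
(450, 300) [[389.0, -677.0, 368.0], [452.0, -612.0, 304.0], [514.0, -547.0, 241.0]]
```

Clearances along the route: the touchscreen is at x>345, y<-350, so I'll pass inside it at radius 370–450 and z 300. The tool y/z axes keep their world heading, so the moves are pure shifts. The fingers shut on the way.

Emit:
apply_moves(motion=[[[-1.7, -3.1, -1.35, 0, 0, 0, -1], [-1.7, -3.1, -1.35, 0, 0, 0, -1], [-1.7, -3.1, -1.35, 0, 0, 0, -1], [-1.7, -3.1, -1.35, 0, 0, 0, -1], [-1.7, -3.1, -1.35, 0, 0, 0, -1], [-1.7, -3.1, -1.35, 0, 0, 0, -1], [0, -2.5, -2.5, 0, 0, 0, -1], [0, -2.5, -2.5, 0, 0, 0, -1]]])

```text
time: 0.77
tcp_pos: [231.4, -328.7, 298.0]
tool_rot: [[-0.006, 0.271, -0.963], [0.009, -0.963, -0.271], [-1.0, -0.01, 0.003]]
force: [2.2, 0.7, -0.3]
gripper_width: -0.001
```

Emit:
apply_moves(motion=[[[0, -2.4, -2.5, 0, 0, 0, -1], [0, -2.4, -2.5, 0, 0, 0, -1], [0, -2.4, -2.5, 0, 0, 0, -1], [0, -2.4, -2.5, 0, 0, 0, -1], [0, -2.4, -2.5, 0, 0, 0, -1], [0, -3, -2, 0, 0, 0, -1], [0, -3, -2, 0, 0, 0, -1], [0, -3, -2, 0, 0, 0, -1]]])

```text
time: 1.43
tcp_pos: [355.1, -62.8, 299.3]
tool_rot: [[-0.006, 0.269, -0.963], [0.005, -0.963, -0.269], [-1.0, -0.006, 0.004]]
force: [1.5, -1.2, 0.5]
gripper_width: -0.001
```

Emit:
apply_moves(motion=[[[0.8, -2.8, -1.7, 0, 0, 0, -1], [0.8, -2.8, -1.7, 0, 0, 0, -1], [0.8, -2.8, -1.7, 0, 0, 0, -1], [0.8, -2.8, -1.7, 0, 0, 0, -1], [0.8, -2.8, -1.7, 0, 0, 0, -1], [1.5, 0.2, -2.5, 0, 0, 0, -1], [1.5, 0.2, -2.5, 0, 0, 0, -1], [1.5, 0.2, -2.5, 0, 0, 0, -1]]])

```text
time: 2.1
tcp_pos: [474.5, 127.0, 215.3]
tool_rot: [[0.006, 0.276, -0.961], [0.002, -0.961, -0.276], [-1.0, 0.0, -0.006]]
force: [0.7, -2.3, 1.7]
gripper_width: 0.001
```

```bash
cat > go.py <<'E'
import sys,numpy as np
from rig import telemetry
s=telemetry.get_state();d=np.array([float(a) for a in sys.argv[1:4]])-s['tcp_pos']
print(s['time'],s['tcp_pos'].round(1),s['force'].round(2),'world',d.round(1),'tool cm',(s['tool_rot'].T@d/10).round(2))
E
python3 go.py 497 112 105
```

```text
2.1 [474.5 127.  215.3] [ 0.74 -2.33  1.72] world [  22.5  -15.  -110.3] tool cm [11.04  2.06 -1.68]
```

Emit:
apply_moves(motion=[[[0.8, 0.9, -0.7, 0, 0, 0, -1], [2, 0.6, -0.5, 0, 0, 0, -1], [2.4, 0.4, -0.3, 0, 0, 0, -1], [2.4, 0.2, -0.2, 0, 0, 0, -1], [2, 0, 0, 0, 0, 0, -1], [1, 0, 0, 0, 0, 0, -1], [0, 0, 0, 0, 0, 0, -1], [0, 0, 0, 0, 0, 0, -1]]])

```text
time: 2.77
tcp_pos: [499.5, 113.7, 99.1]
tool_rot: [[-0.003, 0.278, -0.961], [0.007, -0.961, -0.278], [-1.0, -0.007, 0.001]]
force: [0.3, 0.4, 0.3]
gripper_width: 0.002
```

```bash
python3 go.py 497 112 80; python3 - <<'E'
from rig import imaging
import cv2,numpy as np
a=imaging.capture('top')['pixels'][222:302,207:287];b=imaging.capture('side')['pixels'][130:230,180:280]
k=lambda x:cv2.resize(x,(400,400),interpolation=cv2.INTER_CUBIC)
cv2.imwrite('pics/m1.png',np.hstack([k(a),k(b)])[:,:,::-1])
E
```

```text
2.7667 [499.5 113.7  99.1] [0.27 0.42 0.33] world [ -2.5  -1.7 -19.1] tool cm [1.91 0.11 0.28]
```

View pics/m1.png

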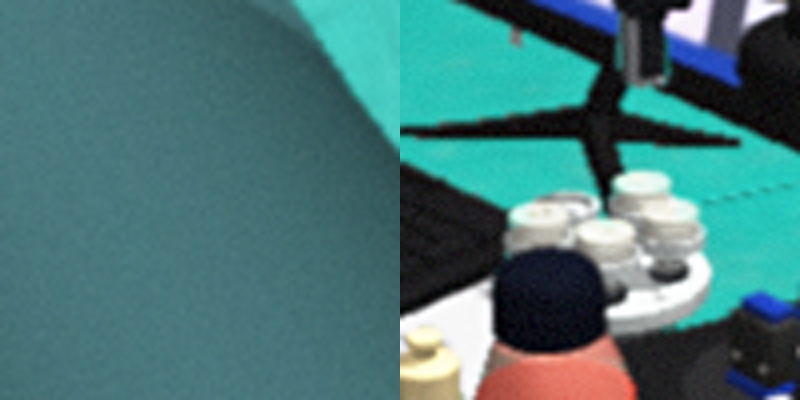

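The side crop shows the shut fingertips at (643,85), directly above mount 1 at (642,185). The gap looks larger than expected, so I'll check by projecting the TCP.

```bash
python3 - <<'E'
from h import *
s=pickle.load(open('side.pkl','rb'))
print(proj(s,[[499.5,113.7,z] for z in (76,99,115,125,135,150)]))
E
```

```text
[[240.67059493 174.77816786]
 [240.4566648  164.95440185]
 [240.30577729 157.99478411]
 [240.21060209 153.59160613]
 [240.11475203 149.14673693]
 [239.96970215 142.40014862]]
```

```bash
python3 - <<'E'
from rig import imaging
import cv2,numpy as np
b=imaging.capture('side')['pixels'][100:190,205:285]
cv2.imwrite('pics/m2.png',cv2.resize(b,None,fx=6,fy=6,interpolation=cv2.INTER_CUBIC)[:,:,::-1])
E
```

```text
(no output)
```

View pics/m2.png

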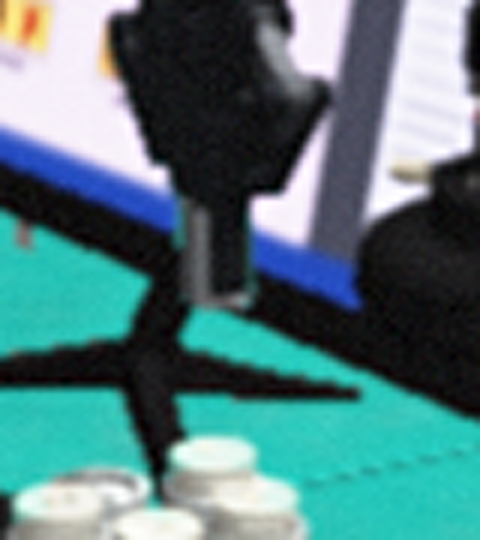

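The tip appears at pixel (241,150.5). The projection of the TCP is (240,165), so the tip is either about 30 mm higher than the TCP or displaced in y. The top camera can tell which.

```bash
python3 - <<'E'
from rig import imaging,telemetry
from h import *
s=pickle.load(open('side.pkl','rb'))
print([onz(s,(240.8,150.5),z).round() for z in (99,115,131)])
a=imaging.capture('top')
print(proj(a,[[499.5,113.7,z] for z in (99,172,250,350)]).round())
cv2.imwrite('pics/t3.png',cv2.resize(a['pixels'][100:400,100:450],None,fx=2,fy=2)[:,:,::-1])
b=imaging.capture('side');pickle.dump(b,open('side3.pkl','wb'))
E
```

```text
[array([520., 207.,  99.]), array([511., 162., 115.]), array([501., 116., 131.])]
[[230. 242.]
 [225. 238.]
 [218. 232.]
 [205. 223.]]
```

View pics/t3.png

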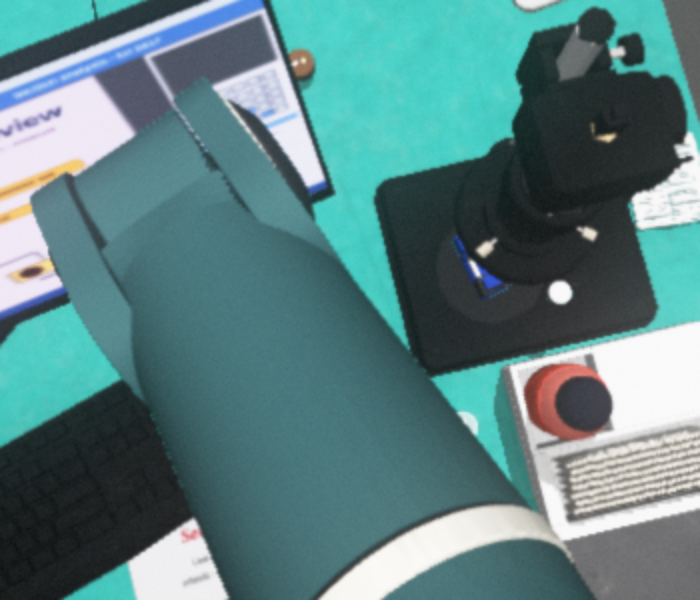

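The tip's x and y match (501,116) exactly when z=131. The displaced-in-y alternative would put it 93 mm away inside the monitor, which the top view rules out. So the true tip seems to be about 32 mm above the reported TCP. I'll descend under force guard, so contact decides it.

Emit:
apply_moves(motion=[[[0.4, 0.1, 0.25, 0, 0, 0, -1], [0.5, 0, 0, 0, 0, 0, -1], [0.5, 0, 0, 0, 0, 0, -1], [0.3, 0, 0, 0, 0, 0, -1], [0, 0, 0, 0, 0, 0, -1], [0, 0, 0, 0, 0, 0, -1], [0, 0, 0, 0, 0, 0, -1], [0, 0, 0, 0, 0, 0, -1]]])

```text
time: 3.68
tcp_pos: [498.6, 111.6, 82.6]
tool_rot: [[0.002, 0.277, -0.961], [0.006, -0.961, -0.277], [-1.0, -0.005, -0.003]]
force: [-0.1, -0.4, -0.2]
gripper_width: 0.001
```

```bash
cat > look.py <<'E'
import sys
from rig import imaging,telemetry
from h import *
b=imaging.capture('side');a=pickle.load(open('side3.pkl','rb'))
s=telemetry.get_state();print(s['time'],s['tcp_pos'].round(1),s['force'].round(2),proj(b,[s['tcp_pos'],s['tcp_pos']+[0,0,32]]).round(1))
x,y=200,130
k=lambda i:cv2.resize(i['pixels'][y:y+70,x:x+70],(560,560),interpolation=cv2.INTER_CUBIC)
cv2.imwrite(sys.argv[1],k(b)[:,:,::-1])
E
python3 look.py pics/m4.png
```

```text
3.7333 [498.6 111.6  82.6] [ 0.2   0.62 -0.3 ] [[240.4 172.4]
 [240.1 158.5]]
```

View pics/m4.png

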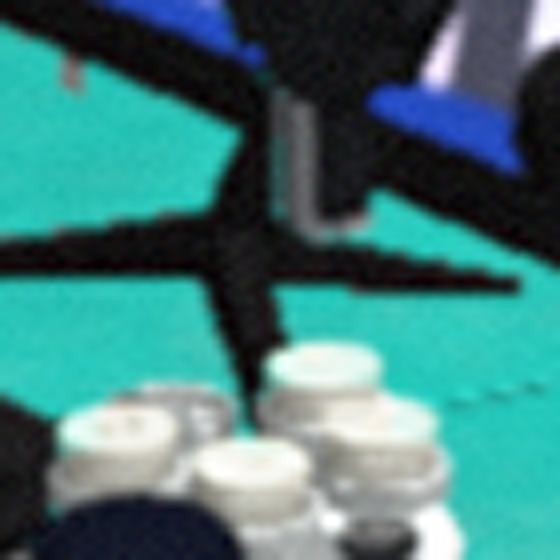

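The tip is at (240.6,159.4), matching TCP z + 30 at every height so far, so it is still about 36 mm above the mount. I'll descend 28 mm, then creep.

Emit:
apply_moves(motion=[[[0.5, 0, 0, 0, 0, 0, -1], [0.7, 0, 0.1, 0, 0, 0, -1], [0.7, 0, 0, 0, 0, 0, -1], [0.5, 0, 0, 0, 0, 0, -1], [0.3, 0, 0, 0, 0, 0, -1], [0.1, 0, 0, 0, 0, 0, -1], [0, 0, 0, 0, 0, 0, -1], [0, 0, 0, 0, 0, 0, -1]]])

```text
time: 4.4
tcp_pos: [497.3, 111.5, 51.0]
tool_rot: [[0.001, 0.277, -0.961], [0.006, -0.961, -0.277], [-1.0, -0.005, -0.003]]
force: [0.6, -0.3, 0.2]
gripper_width: -0.002
```

Emit:
apply_moves(motion=[[[0.2, 0, 0, 0, 0, 0, -1], [0.2, 0, 0, 0, 0, 0, -1], [0, 0, 0, 0, 0, 0, -1], [0, 0, 0, 0, 0, 0, -1], [0, 0, 0, 0, 0, 0, -1], [0, 0, 0, 0, 0, 0, -1], [0, 0, 0, 0, 0, 0, -1], [0, 0, 0, 0, 0, 0, -1]]])

```text
time: 5.07
tcp_pos: [497.9, 111.6, 47.4]
tool_rot: [[0.002, 0.277, -0.961], [0.006, -0.961, -0.277], [-1.0, -0.005, -0.004]]
force: [0.4, 0.2, 0.4]
gripper_width: -0.001
```

Emit:
apply_moves(motion=[[[0.15, 0, 0, 0, 0, 0, -1], [0.15, 0, 0, 0, 0, 0, -1], [0, 0, 0, 0, 0, 0, -1], [0, 0, 0, 0, 0, 0, -1], [0, 0, 0, 0, 0, 0, -1], [0, 0, 0, 0, 0, 0, -1], [0, 0, 0, 0, 0, 0, -1], [0, 0, 0, 0, 0, 0, -1]]])

```text
time: 5.73
tcp_pos: [497.9, 111.6, 44.0]
tool_rot: [[0.002, 0.277, -0.961], [0.006, -0.961, -0.277], [-1.0, -0.005, -0.004]]
force: [-0.2, 0.3, 1.1]
gripper_width: -0.002
```

```bash
python3 look.py pics/m5.png
```

```text
5.7833 [497.9 111.6  44.1] [-0.74  0.15  0.14] [[240.4 188.5]
 [240.1 175.2]]
```

View pics/m5.png

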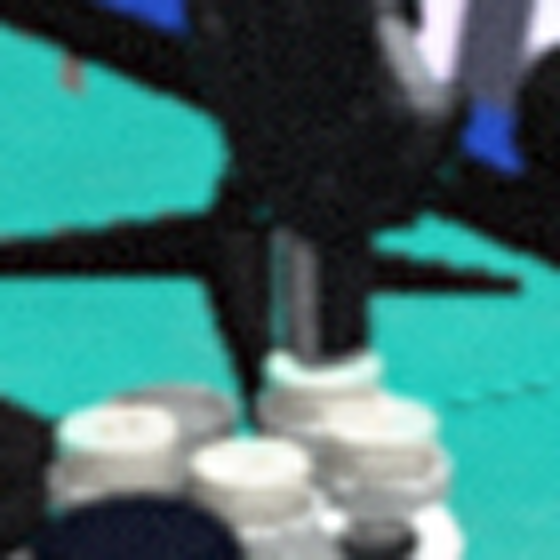

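The tip is just at the top of mount 1, at (321,362), and centred on it. I'll press on.

Emit:
apply_moves(motion=[[[0.15, 0, 0, 0, 0, 0, -1], [0.15, 0, 0, 0, 0, 0, -1], [0, 0, 0, 0, 0, 0, -1], [0, 0, 0, 0, 0, 0, -1], [0, 0, 0, 0, 0, 0, -1], [0, 0, 0, 0, 0, 0, -1], [0, 0, 0, 0, 0, 0, -1], [0, 0, 0, 0, 0, 0, -1]]])

```text
time: 6.45
tcp_pos: [498.0, 111.6, 41.0]
tool_rot: [[0.003, 0.277, -0.961], [0.006, -0.961, -0.277], [-1.0, -0.005, -0.004]]
force: [-1.7, -0.6, 1.8]
gripper_width: 0.002
```

```bash
python3 - <<'E'
from rig import telemetry,imaging
import numpy as np
F=[]
for i in range(3): F.append(telemetry.get_state()['force']); imaging.capture('side')
print(np.round(F,2),telemetry.get_state()['tcp_pos'])
E
```

```text
[[-1.72 -0.58  1.84]
 [-0.06  0.18  1.32]
 [-0.44  0.87  2.29]] [498.02585364 111.66808269  40.94481492]
```

Mean force is 1.8 N, so contact was at about z 42.6. I'll press to about z 38.4 (about 4 mm of travel), then release.

Emit:
apply_moves(motion=[[[0.12, 0, 0, 0, 0, 0, -1], [0.12, 0, 0, 0, 0, 0, -1], [0, 0, 0, 0, 0, 0, -1], [0, 0, 0, 0, 0, 0, -1], [0, 0, 0, 0, 0, 0, -1], [0, 0, 0, 0, 0, 0, -1], [0, 0, 0, 0, 0, 0, -1], [0, 0, 0, 0, 0, 0, -1]]])

```text
time: 7.27
tcp_pos: [498.1, 111.7, 38.4]
tool_rot: [[0.003, 0.277, -0.961], [0.006, -0.961, -0.277], [-1.0, -0.005, -0.004]]
force: [-0.9, -1.0, 3.1]
gripper_width: 0.001
```

```bash
cat > f.py <<'E'
from rig import telemetry,imaging
import numpy as np,cv2
F=[]
for i in range(3): F.append(telemetry.get_state()['force']); p=imaging.capture('side')['pixels']
s=telemetry.get_state();print(np.mean(F,0).round(2),s['tcp_pos'].round(1),s['time'])
cv2.imwrite('pics/f%.1f.png'%s['time'],cv2.resize(p[150:205,205:265],None,fx=8,fy=8,interpolation=cv2.INTER_CUBIC)[:,:,::-1])
E
python3 f.py
```

```text
[-1.31 -0.73  2.88] [498.1 111.7  38.4] 7.4167
```

About 3 N, or roughly 4 mm of give. Now I'll lift straight up and go over mount 2.

Emit:
apply_moves(motion=[[[-0.4, 0, 0, 0, 0, 0, -1], [-0.8, 0, 0, 0, 0, 0, -1], [-0.9, 0, 0, 0, 0, 0, -1], [-0.3, 0.5, 0.05, 0, 0, 0, -1], [0, 1.5, 0.2, 0, 0, 0, -1], [0, 1.5, 0.2, 0, 0, 0, -1], [0, 0.6, 0.1, 0, 0, 0, -1], [0, 0, 0, 0, 0, 0, -1]]])

```text
time: 8.08
tcp_pos: [505.1, 68.8, 66.8]
tool_rot: [[0.005, 0.278, -0.96], [0.006, -0.96, -0.278], [-1.0, -0.004, -0.007]]
force: [0.7, -0.5, 0.1]
gripper_width: -0.002
```

```bash
python3 go.py 503.1 70.1 42.5;python3 f.py
```

```text
8.0833 [505.1  68.8  66.8] [ 0.71 -0.46  0.11] world [ -2.    1.3 -24.3] tool cm [ 2.43 -0.17  0.17]
[ 0.66  0.33 -0.  ] [504.7  70.7  66.6] 8.2333
```

Emit:
apply_moves(motion=[[[0.4, 0, 0.15, 0, 0, 0, -1], [0.6, 0, 0, 0, 0, 0, -1], [0.6, 0, 0, 0, 0, 0, -1], [0.4, 0, 0, 0, 0, 0, -1], [0.2, 0, 0, 0, 0, 0, -1], [0, 0, 0, 0, 0, 0, -1], [0, 0, 0, 0, 0, 0, -1], [0, 0, 0, 0, 0, 0, -1]]])

```text
time: 8.9
tcp_pos: [502.3, 73.5, 41.6]
tool_rot: [[0.004, 0.284, -0.959], [0.008, -0.959, -0.284], [-1.0, -0.006, -0.006]]
force: [-0.4, -0.1, 2.6]
gripper_width: 0.002
```

Emit:
apply_moves(motion=[[[0.15, 0, 0, 0, 0, 0, -1], [0.15, 0, 0, 0, 0, 0, -1], [0, 0, 0, 0, 0, 0, -1], [0, 0, 0, 0, 0, 0, -1], [0, 0, 0, 0, 0, 0, -1], [0, 0, 0, 0, 0, 0, -1], [0, 0, 0, 0, 0, 0, -1], [0, 0, 0, 0, 0, 0, -1]]])

```text
time: 9.57
tcp_pos: [502.5, 73.5, 39.0]
tool_rot: [[0.004, 0.284, -0.959], [0.007, -0.959, -0.284], [-1.0, -0.006, -0.006]]
force: [-0.7, -0.6, 2.2]
gripper_width: 0.001
```

```bash
python3 f.py
```

```text
[-1.58 -0.18  2.5 ] [502.4  73.5  39. ] 9.7167
```

Emit:
apply_moves(motion=[[[0.12, 0, 0, 0, 0, 0, -1], [0, 0, 0, 0, 0, 0, -1], [0, 0, 0, 0, 0, 0, -1], [0, 0, 0, 0, 0, 0, -1], [0, 0, 0, 0, 0, 0, -1], [0, 0, 0, 0, 0, 0, -1], [0, 0, 0, 0, 0, 0, -1], [0, 0, 0, 0, 0, 0, -1]]])

```text
time: 10.38
tcp_pos: [502.5, 73.5, 37.7]
tool_rot: [[0.004, 0.284, -0.959], [0.007, -0.959, -0.284], [-1.0, -0.006, -0.006]]
force: [-0.9, -1.3, 3.9]
gripper_width: 0.002
```

```bash
python3 f.py; python3 go.py 465.2 51.3 66
```

```text
[-1.48 -0.67  3.57] [502.5  73.5  37.7] 10.5333
10.5333 [502.5  73.5  37.7] [-1.2   0.11  3.04] world [-37.3 -22.2  28.3] tool cm [-2.86  1.05  4.19]
```

Mount 2 gave about 4–5 mm at 3.5 N. I'll lift and go to mount 3.

Emit:
apply_moves(motion=[[[-0.4, 0, 0, 0, 0, 0, -1], [-0.8, 0, 0, 0, 0, 0, -1], [-1.0, 0, 0, 0, 0, 0, -1], [-0.5, 0.2, 0.6, 0, 0, 0, -1], [0, 0.35, 1.5, 0, 0, 0, -1], [0, 0.35, 1.4, 0, 0, 0, -1], [0, 0.15, 0.6, 0, 0, 0, -1], [0, 0, 0, 0, 0, 0, -1]]])

```text
time: 11.2
tcp_pos: [464.7, 50.6, 69.3]
tool_rot: [[0.007, 0.285, -0.959], [0.007, -0.959, -0.285], [-1.0, -0.005, -0.009]]
force: [0.3, -0.1, 0.1]
gripper_width: 0.001
```

```bash
python3 f.py;python3 go.py 465.2 51.3 44
```

```text
[0.5  0.32 0.19] [466.   51.6  69.1] 11.35
11.35 [466.   51.6  69.1] [ 0.25 -1.01 -0.29] world [ -0.8  -0.3 -25.1] tool cm [2.51 0.02 0.11]
```

Emit:
apply_moves(motion=[[[0.4, 0, 0.1, 0, 0, 0, -1], [0.6, 0, 0, 0, 0, 0, -1], [0.6, 0, 0, 0, 0, 0, -1], [0.5, 0, 0, 0, 0, 0, -1], [0.3, 0, 0, 0, 0, 0, -1], [0, 0, 0, 0, 0, 0, -1], [0, 0, 0, 0, 0, 0, -1], [0, 0, 0, 0, 0, 0, -1]]])

```text
time: 12.02
tcp_pos: [466.3, 53.4, 41.5]
tool_rot: [[0.006, 0.287, -0.958], [0.01, -0.958, -0.287], [-1.0, -0.008, -0.009]]
force: [-0.2, -2.0, 1.3]
gripper_width: 0.001
```

```bash
python3 f.py
```

```text
[-0.29 -1.38  1.37] [466.3  53.4  41.7] 12.1667
```

Emit:
apply_moves(motion=[[[0.15, 0, 0, 0, 0, 0, -1], [0.15, 0, 0, 0, 0, 0, -1], [0.1, 0, 0, 0, 0, 0, -1], [0, 0, 0, 0, 0, 0, -1], [0, 0, 0, 0, 0, 0, -1], [0, 0, 0, 0, 0, 0, -1], [0, 0, 0, 0, 0, 0, -1], [0, 0, 0, 0, 0, 0, -1]]])

```text
time: 12.83
tcp_pos: [466.5, 53.4, 38.0]
tool_rot: [[0.007, 0.287, -0.958], [0.01, -0.958, -0.287], [-1.0, -0.007, -0.01]]
force: [-1.5, -0.5, 2.8]
gripper_width: -0.001
```

```bash
python3 f.py; python3 go.py 435.6 81.5 67
```

```text
[-1.54 -0.47  3.05] [466.5  53.4  37.9] 12.9833
12.9833 [466.5  53.4  37.9] [-0.16 -0.18  3.2 ] world [-30.9  28.1  29.1] tool cm [-2.9  -3.6   2.12]
```

Mount 3 gave about 4 mm at 3 N. I'll lift and go to mount 4.

Emit:
apply_moves(motion=[[[-0.4, 0, 0, 0, 0, 0, -1], [-0.8, 0, 0, 0, 0, 0, -1], [-1.0, 0, 0, 0, 0, 0, -1], [-0.5, -0.5, 0.3, 0, 0, 0, -1], [0, -1.3, 0.75, 0, 0, 0, -1], [0, -1.2, 0.7, 0, 0, 0, -1], [0, -0.5, 0.3, 0, 0, 0, -1], [0, 0, 0, 0, 0, 0, -1]]])

```text
time: 13.65
tcp_pos: [433.2, 83.9, 68.4]
tool_rot: [[0.008, 0.287, -0.958], [0.01, -0.958, -0.287], [-1.0, -0.007, -0.011]]
force: [0.9, 0.1, -0.4]
gripper_width: 0.002
```

```bash
python3 f.py;python3 go.py 435.6 81.5 44
```

```text
[ 0.5  -0.05 -0.49] [434.7  82.8  68.3] 13.8
13.8 [434.7  82.8  68.3] [0.43 0.15 0.15] world [  0.9  -1.3 -24.3] tool cm [ 2.43  0.17 -0.03]
```

Emit:
apply_moves(motion=[[[0.4, 0.25, 0, 0, 0, 0, -1], [0.6, 0, 0, 0, 0, 0, -1], [0.6, 0, 0, 0, 0, 0, -1], [0.5, 0, 0, 0, 0, 0, -1], [0.3, 0, 0, 0, 0, 0, -1], [0, 0, 0, 0, 0, 0, -1], [0, 0, 0, 0, 0, 0, -1], [0, 0, 0, 0, 0, 0, -1]]])

```text
time: 14.47
tcp_pos: [436.4, 79.3, 40.4]
tool_rot: [[0.007, 0.283, -0.959], [0.011, -0.959, -0.283], [-1.0, -0.008, -0.01]]
force: [-0.8, -1.2, 1.8]
gripper_width: -0.001
```

```bash
python3 f.py
```

```text
[-0.26 -0.6   2.24] [436.5  79.3  40.6] 14.6167
```

Emit:
apply_moves(motion=[[[0.15, 0, 0, 0, 0, 0, -1], [0.12, 0, 0, 0, 0, 0, -1], [0, 0, 0, 0, 0, 0, -1], [0, 0, 0, 0, 0, 0, -1], [0, 0, 0, 0, 0, 0, -1], [0, 0, 0, 0, 0, 0, -1], [0, 0, 0, 0, 0, 0, -1], [0, 0, 0, 0, 0, 0, -1]]])

```text
time: 15.28
tcp_pos: [436.5, 79.3, 38.1]
tool_rot: [[0.008, 0.283, -0.959], [0.01, -0.959, -0.283], [-1.0, -0.008, -0.01]]
force: [-1.7, -0.7, 1.8]
gripper_width: -0.0
```

```bash
python3 f.py
```

```text
[-0.97 -0.49  3.02] [436.6  79.3  38.1] 15.4333
```

Mount 4 gave about 4 mm at 3 N. Now I'll lift well clear and check.

Emit:
apply_moves(motion=[[[-0.4, 0, 0, 0, 0, 0, -1], [-0.8, 0, 0, 0, 0, 0, -1], [-1.5, 0, 0, 0, 0, 0, -1], [-2.5, 0, 0.3, 0, 0, 0, -1], [-2.5, 0, 0.5, 0, 0, 0, -1], [-2.5, 0, 0.3, 0, 0, 0, -1], [-1, 0, 0, 0, 0, 0, -1], [0, 0, 0, 0, 0, 0, -1]]])

```text
time: 16.1
tcp_pos: [422.9, 76.7, 157.0]
tool_rot: [[0.004, 0.287, -0.958], [0.012, -0.958, -0.287], [-1.0, -0.01, -0.007]]
force: [0.0, 0.8, 0.9]
gripper_width: 0.005
```

```bash
python3 - <<'E'
from rig import imaging,telemetry
import pickle,cv2,numpy as np,glob
a=pickle.load(open('side.pkl','rb'))['pixels'];b=imaging.capture('side')['pixels']
ims=[a[150:205,205:265],b[150:205,205:265]]
# presses: frames nearest to press times
fs=sorted(glob.glob('pics/f*.png'),key=lambda n:float(n[6:-4]));print(fs)
k=lambda x:cv2.resize(x,(260,240),interpolation=cv2.INTER_CUBIC)
p=[cv2.imread('pics/f%s.png'%n)[:,:,::-1] for n in('7.4','10.5','13.0','15.4')]
R1=np.hstack([k(i) for i in ims+[p[0]]]);R2=np.hstack([k(i) for i in p[1:]])
cv2.imwrite('pics/end.png',np.vstack([R1,R2])[:,:,::-1]);print(telemetry.get_state()['tcp_pos'],telemetry.get_state()['force'])
E
```

```text
['pics/f7.4.png', 'pics/f8.2.png', 'pics/f9.7.png', 'pics/f10.5.png', 'pics/f11.3.png', 'pics/f12.2.png', 'pics/f13.0.png', 'pics/f13.8.png', 'pics/f14.6.png', 'pics/f15.4.png']
[422.84603307  76.6217667  156.22216116] [1.08621454 0.70953318 0.71921252]
```

View pics/end.png

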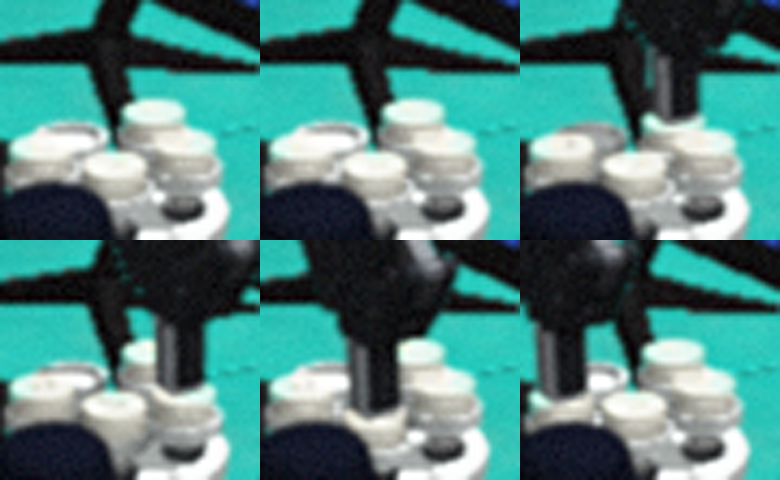

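The before and after views (top left, top middle) look the same: all four mounts are up and in place. Each press frame shows the fingertip on the right mount, (680,115), (183,385), (375,405) and (560,390), with that mount lowered. I'm handing in.

```bash
python3 -c "
from rig import r
print(r.job_done())"
```

```text
the job is handed in; nothing more can be done
None
```

I touched mounts 1 to 4 in clockwise order from the empty seat with the shut fingertips. Each was pressed about 4–5 mm down at roughly 3–3.5 N and released fully before the next. I handed in at about 16 s, with the gripper lifted more than 100 mm clear.

- **Last checks:** The final side view matches the one from before the start: all four mounts are up and seated, and the empty seat is untouched. Each press picture shows the right mount lowered under the fingertips. I did not take a separate final picture of the spare mount or the brass weight; the arm never went near them while low.
- **One disagreement:** The fingertips were about 30 mm higher than the reported TCP, both in the pictures and at contact. I therefore set the press depths by force and contact, not by the stated tool length. The press depths in millimetres are worked out from force and height, as the seat travel itself was not measured.

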